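# Load the gel cards and turn the sample jars to the scanner

## Task

Load this blood-bank station: pull every gel card up out of the grey plastic storage rack and stand it fully down in a slot of the metal incubator block, one card per slot, and stand every sample jar upright on one of the ring-marked bays of the scanner, one jar per bay, turned so that its barcode label squarely faces the scanner's windows; which card or jar goes to which slot or bay does not matter, nor which you load first. When everything is loaded, press the white start button on top of the scanner fully down and let go, leave all of it loaded, and do not disturb the gel bottle or the label roll behind. There may be two or three cards and two or three jars.

Things in the scene. Friction and masses are not known exactly. Their poses are not given: they have to be found in the camera images.
- scanner: Fixed grey scanner block 70 deep x 310 wide x 60 mm high with three dark windows in its front face; before it a flat black printed mat with three ring-marked bays in a row along y. Origin: on the bench at the middle bay. +x points from the bays straight to the window face, 65 mm from the bays' centres (block from x = 65 to 135 mm).
- bay0 (a point): Centre of a jar bay on the mat, at bench height: a white ring 60 mm across, at scanner y = -100 mm, x = 0.
- bay1 (a point): Centre of a jar bay on the mat, at bench height: a white ring 60 mm across, at scanner y = 0, x = 0.
- bay2 (a point): Centre of a jar bay on the mat, at bench height: a white ring 60 mm across, at scanner y = +100 mm, x = 0.
- window (a point): Centre of the middle window, in the scanner's front face, 32 mm above the bench.
- start (a joint): Start button, a white round push button 28 mm across on top of the scanner block. Value in m: 0 = up, 0.006 = fully down (it needs over 0.0045); about 5 N, springs back.
- start_top (a point): Centre of the top face of the start button's cap; it is pressed straight down. At scanner x = 95 mm, y = 0.
- rack: Fixed grey plastic storage rack 190 x 72 x 42 mm high with three slots across it at x = -64, 0 and +64 mm, each 8 mm wide (x) by 60 mm long (y), floor at 10 mm height. Origin: centre of its underside. Some slots may be empty.
- incubator: Fixed bare-metal block 190 x 74 x 36 mm high with three slots across it at x = -64, 0, +64 mm, each 9 mm wide (x), 62 mm long (y), floor at 10 mm height; flared steel lips lead into each (mouth 20 mm wide, lip tops at 48 mm height). Origin: centre of its underside. Empty at the start. It and the rack may change sides.
- slot0 (a point): Centre of the floor (10 mm above the bench) of the incubator slot at incubator x = -64 mm; slot 9 mm wide along the incubator's x, 62 mm long along its y.
- slot1 (a point): Centre of the floor (10 mm above the bench) of the incubator slot at incubator x = 0; slot 9 mm wide along the incubator's x, 62 mm long along its y.
- slot2 (a point): Centre of the floor (10 mm above the bench) of the incubator slot at incubator x = +64 mm; slot 9 mm wide along the incubator's x, 62 mm long along its y.
- card_a: Gel card, a thin white plastic plate with amber columns: 5 mm thick (x), 56 mm wide (y), 78 mm tall (z), 30 g, standing in a rack slot with its upper 46 mm proud of the rack; either face may point either way. Origin: centre of its bottom edge; z up along the card. None if absent.
- card_b: Gel card, a thin white plastic plate with amber columns: 5 mm thick (x), 56 mm wide (y), 78 mm tall (z), 30 g, standing in a rack slot with its upper 46 mm proud of the rack; either face may point either way. Origin: centre of its bottom edge; z up along the card. None if absent.
- card_c: Gel card, a thin white plastic plate with amber columns: 5 mm thick (x), 56 mm wide (y), 78 mm tall (z), 30 g, standing in a rack slot with its upper 46 mm proud of the rack; either face may point either way. Origin: centre of its bottom edge; z up along the card. None if absent.
- jar_a: Sample jar: amber body 50 mm across and 50 mm high with a black screw cap 46 mm across on top, 64 mm high in all, about 120 g. A white barcode label is on one side of the body; a white seal strip runs from it up the cap's edge to the middle of its top. Origin: centre of the underside; z up; +x points out through the label's middle. None if absent.
- jar_b: Sample jar: amber body 50 mm across and 50 mm high with a black screw cap 46 mm across on top, 64 mm high in all, about 120 g. A white barcode label is on one side of the body; a white seal strip runs from it up the cap's edge to the middle of its top. Origin: centre of the underside; z up; +x points out through the label's middle. None if absent.
- jar_c: Sample jar: amber body 50 mm across and 50 mm high with a black screw cap 46 mm across on top, 64 mm high in all, about 120 g. A white barcode label is on one side of the body; a white seal strip runs from it up the cap's edge to the middle of its top. Origin: centre of the underside; z up; +x points out through the label's middle. None if absent.
- gel_bottle: Bystander: white hand-gel bottle 64 mm across, 150 mm high, on the +y side behind the scanner; origin at its underside. Leave it alone.
- label_roll: Bystander: roll of paper labels 64 mm across, 45 mm high, on the -y side behind the scanner; origin at its underside. Leave it alone.

How it is judged:
By the outcome, as a careful person would: the job done as asked, in the order asked, and still so for the second after the job is handed in, with the robot touching nothing.
Of jar_a, jar_b, jar_c only 2 to 3 are there at a start; the rules pass over those that are not, and their reading is None.
Of card_a, card_b, card_c only 2 to 3 are there at a start; the rules pass over those that are not, and their reading is None.
At some moment in a run one of jar_a, jar_b, jar_c may be knocked a few centimetres aside while the robot is not near it.
It also fails if it takes over 210 s, if anything falls off the work surface, if the arm or the gripper's body presses on something with over 40 N, if the wrist force passes 120 N, or if a joint passes its speed limit or range.

## Robot

A 6-joint arm with a two-finger parallel gripper is mounted at the origin on the work surface. World frame = base frame: x ahead of the robot, y to its left, z up, the work surface at z = 0. Lengths are in mm, angles in rad, forces in N, time in s.
With the tool pointing down it reaches from about 350 to 975 mm from the base axis. Payload 7.1 kg.
Tool frame: the origin (TCP) lies at the very end of the fingers, on their centre line; the grasp point (between the pads) lies 19 mm behind it; z points along the fingers, y is the line along which they close (so a half turn about z gives the same grasp; the last joint's range is limited). The gripper opens to 88 mm and grips with 3 to 60 N. Pads are 20 mm wide; open, the fingers measure 115 mm over their backs; the gripper's body (75 mm by 178 mm) begins 61 mm behind the grasp point.
Start: joints at [1.154, 0.423, 1.63, -0, 1.089, -0.019], TCP at [242.087, 576.193, 222.675] pointing down, gripper open.
Joint ranges: [-3, 3], [-0.9, 2.11], [0.09, 2.58], [-1.31, 4.45], [0.11, 2.69], [-2.54, 2.54]. Speed limits (rad/s): [2.39, 2.39, 3.01, 3.14, 3.14, 3.14].

## Interface

Orientations are given as a rotation vector (axis times angle).
In Python, from workcell import ctrl, optics gives the robot as it stands.
- The arm moves only by the shell command python3 -m jog 'ROWS'. ROWS is JSON, a list of rows, each a list of 7 numbers: the shift along the tool's x, y, z in units of 40 mm (1.0 is 40 mm), then the turn, a rotation vector about the tool's x, y, z in units of 6 degrees (1.0 is 6 degrees), then the opening, from 0 (shut) to 1 (fully open). A call has 1 to 20 rows; each row shifts and turns the commanded pose from where the row before left it, along the tool's axes as they then stand; what a row does not reach is not made up. A row lasts 1/10 s, in which the tool goes at most 50 mm and 8.59 degrees, less where a joint would pass 70% of its speed; a pose out of reach is approached as far as the arm can. A call is refused whole if a number of a shift passes 1 or a number of a turn 1, either way. A call with a gripper value outside its range is refused whole. The fingers move at their own pace and stop on an object; the grip force is fixed at half the most. Time passes only in rows, so rows that do not move let the fingers close. It gives the time, the measured TCP pose, the force, the opening and the grip force at its end, in the units of the state.
- ctrl.get_obs(): the state, without advancing time (a new reading comes with each control period).
- optics.get_image(name): name is "side" or "top" or "wrist"; returns the picture (420x560x3 uint8, red, green, blue); there is no depth.
- optics.camera_model(name): a dict with "fov_y" (degrees; the focal length in pixels is half the picture's height over the tangent of half this angle, whatever the lens; pixels are square), "cx", "cy" (the principal point, pixels), "view" (4x4, takes a point from world to camera coordinates); the wrist camera has in their place "hand_eye" (4x4, takes a point from camera to tool coordinates, whose origin is the TCP and whose axes are the flange's). Camera axes: x right, y up, looking along -z (the intrinsics and any distortion apply to the point x, -y, -z); pixel columns grow to the right and rows downward; lengths in mm; the calibration is good to about 2 mm. A picture is of the moment at which its call begins: read the wrist's pose just before it. camera_model takes no time and is no camera call.
- ctrl.close_job(): hands the job in; it is judged then, once.
Trained networks look in the newest picture that a camera, given by its name, has taken for a name from the list of things; names that differ only in an ending like _2 or _b are one class to them, and where a whole thing is asked for, a point or a joint stands for the part that bears it (a point fixed in the world has none). Each returns a list of dicts, best first, with "conf" (0 to 1); they miss things now and then, are a little off and sometimes report something else, mostly with a low value. They report only what shows in the picture. A call takes as long as a camera call.
- optics.masks_of(target, camera): "pixels" (420x560 bool, what is visible of it) and "extent" ([centre column, centre row, width, height] in pixels, round what is visible of it).
The state is a dict: "t": time; "qpos": joint angles; "qvel": joint speeds; "joint_torque": joint torques, N m; "ee_pos": TCP position; "orientation": TCP orientation; "ft_force": force on the tool from outside, world axes, zero at the start; "moment": the same for the moment, N m; "width": finger opening in mm; "grasp_force": force on a finger pad.
Only numpy, scipy, OpenCV 4.12 (cv2) and the standard library are available. Lean on these libraries where they do the work, as an engineer would, in place of code of your own. Each camera call takes 0.05 s, during which the arm holds its last target. There are 200 camera calls.

## Working session

There is one attempt and no reset: what is moved stays moved. The work goes in short steps, Python scripts to look and compute and a shell command to move; the robot and the scene stay as the last step left them, time stands still between calls to the robot, and variables do not carry over. Pictures are saved under pics/ and viewed, at most 14 in all, crops included, and the job is handed in when it is done.

```bash
ls; mkdir -p pics; python3 - <<'E'
from workcell import ctrl, optics
import cv2, numpy as np
print(ctrl.get_obs())
for n in ["top","side","wrist"]:
    im=optics.get_image(n); cv2.imwrite(f"pics/{n}0.png",im[:,:,::-1])
    print(n,optics.camera_model(n))
E
```

```text
pics
{'t': 0.0, 'qpos': array([ 1.15403102e+00,  4.23844874e-01,  1.63069039e+00, -3.92379088e-05,
        1.08859168e+00, -1.90024864e-02]), 'qvel': array([ 6.63722043e-04,  1.19026449e-03, -1.61268145e-03,  2.80235582e-04,
        6.62676520e-05, -1.38407721e-03]), 'joint_torque': array([-1.39181491e-03, -5.44626224e+01, -2.73667878e+01,  6.42508571e-02,
        2.29422312e-02, -9.15678993e-05]), 'ee_pos': array([241.85978669, 575.7011951 , 221.89902659]), 'orientation': array([-6.20606557e-01, -3.07937911e+00,  2.36464736e-03]), 'ft_force': array([ 0.24478177, -0.29714603, -0.40670866]), 'moment': array([-0.00954939,  0.03630103,  0.01160587]), 'grasp_force': 0.0, 'width': 88.04862226380524}
top {'fov_y': 54.86936182332418, 'cx': 279.3832654145145, 'cy': 214.65624133221516, 'view': array([[-9.41998933e-03, -9.99942163e-01, -5.18977777e-03,
        -3.74933354e+00],
       [ 9.79158457e-01, -1.02769388e-02,  2.02837621e-01,
        -5.84740385e+02],
       [-2.02879225e-01, -3.17088656e-03,  9.79198634e-01,
        -9.80150434e+02],
       [ 0.00000000e+00,  0.00000000e+00,  0.0000
[... 213 characters left out ...]
2],
       [ 2.17843891e-01, -6.77525739e-01,  7.02497624e-01,
        -1.89941862e+02],
       [-1.86396100e-01,  6.77653724e-01,  7.11366238e-01,
        -9.92976048e+02],
       [ 0.00000000e+00,  0.00000000e+00,  0.00000000e+00,
         1.00000000e+00]])}
wrist {'fov_y': 64.02406935681981, 'cx': 280.7234261988775, 'cy': 212.92012173197762, 'hand_eye': array([[-5.54947704e-04,  9.51769747e-01,  3.06812714e-01,
         8.45887787e+01],
       [ 9.99999843e-01,  5.03584179e-04,  2.46572018e-04,
         2.41179433e-01],
       [ 8.01737588e-05,  3.06812802e-01, -9.51769876e-01,
        -1.61658780e+02],
       [ 0.00000000e+00,  0.00000000e+00,  0.00000000e+00,
         1.00000000e+00]])}
```

View pics/top0.png

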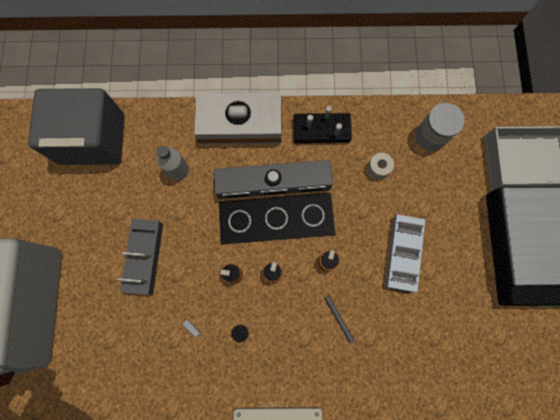

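View pics/side0.png

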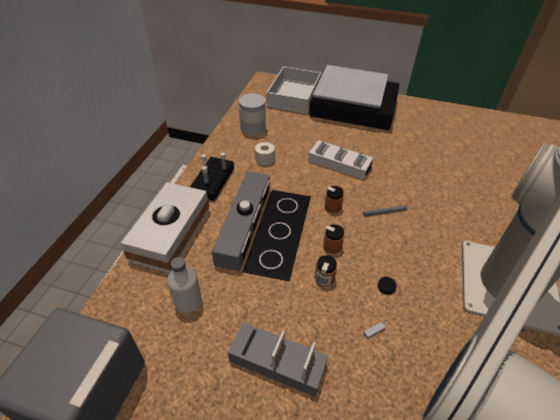

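```bash
cat > h.py <<'E'
import numpy as np, cv2
from scipy.spatial.transform import Rotation as R
from scipy.optimize import minimize
from workcell import ctrl, optics
def cam(n, obs=None):
    m=optics.camera_model(n); f=210/np.tan(np.radians(m["fov_y"]/2))
    if n=="wrist":
        obs=obs or ctrl.get_obs(); T=np.eye(4)
        T[:3,:3]=R.from_rotvec(obs["orientation"]).as_matrix(); T[:3,3]=obs["ee_pos"]
        V=np.linalg.inv(T@m["hand_eye"])
    else: V=m["view"]
    return f,m["cx"],m["cy"],V
def proj(c,P):
    f,cx,cy,V=c; q=np.atleast_2d(P)@V[:3,:3].T+V[:3,3]
    return np.c_[cx+f*q[:,0]/-q[:,2], cy-f*q[:,1]/-q[:,2]]
def back(c,uv,z):
    f,cx,cy,V=c; uv=np.atleast_2d(uv)
    d=np.c_[(uv[:,0]-cx)/f,-(uv[:,1]-cy)/f,-np.ones(len(uv))]@V[:3,:3]
    o=-V[:3,:3].T@V[:3,3]; return o+d*((z-o[2])/d[:,2])[:,None]
def box(x0,x1,y0,y1,z0,z1): return np.array([[x,y,z] for x in(x0,x1) for y in(y0,y1) for z in(z0,z1)],float)
a=np.linspace(0,2*np.pi,25)
def cyl(r,z0,z1): return np.vstack([np.c_[r*np.cos(a),r*np.sin(a),0*a+z] for z in(z0,z1)])
JAR=[np.vstack([cyl(25,0,50)]),cyl(23,50,64)]
INC=[box(-95,95,-37,37,0,36)]; RACK=[box(-95,95,-36,36,0,42)]
SCAN=[box(65,135,-155,155,0,60)]
def place(P,p):
    c,s=np.cos(p[2]),np.sin(p[2]); return P@np.array([[c,s,0],[-s,c,0],[0,0,1]])+[p[0],p[1],0]
def sil(c,parts,p):
    m=np.zeros((420,560),np.uint8)
    for P in parts:
        h=cv2.convexHull((proj(c,place(P,p))*16).round().astype(np.int32)); cv2.fillConvexPoly(m,h,1,cv2.LINE_8,4)
    return m>0
def fit(c,mask,parts,p0,yaw=True):
    """pose x,y,yaw by silhouette IoU"""
    def cost(v):
        s=sil(c,parts,[v[0],v[1],v[2]/100 if yaw else p0[2]]); return -(s&mask).sum()/max(1,(s|mask).sum())
    best=None; v=np.array([p0[0],p0[1],p0[2]*100])
    for st in (15,5,2):
        r=minimize(cost,v,method="Nelder-Mead",options=dict(initial_simplex=[v,v+[st,0,0],v+[0,st,0],v+[0,0,st]],maxiter=150)); v=r.x
    return np.array([v[0],v[1],v[2]/100 if yaw else p0[2]]),-r.fun
def plan(x,y,z,yaw=None):
    """remaining turn about tool z (units) then shift (units, tool axes after turn). yaw: world angle of tool y, mod pi"""
    o=ctrl.get_obs(); M=R.from_rotvec(o["orientation"]).as_matrix()
    cur=np.arctan2(M[1,1],M[0,1]); t=0
    if yaw is not None: t=-((yaw-cur+np.pi/2)%np.pi-np.pi/2)
    M2=M@R.from_rotvec([0,0,t]).as_matrix()
    print("at",o["ee_pos"].round(1),"yaw %.1f q6 %.2f tilt %s"%(np.degrees(cur),o["qpos"][5],M[:2,2].round(3)),"t %.1f"%o["t"])
    print("turn",round(np.degrees(t)/6,2),"shift",((M2.T@(np.array([x,y,z])-o["ee_pos"]))/40).round(2))
E
python3 - <<'E'
from h import *
optics.get_image("top"); c=cam("top")
for n,parts,z in [("incubator",INC,18),("rack",RACK,20),("scanner",SCAN,30),("jar_a",JAR,30),("card_a",None,70),("gel_bottle",None,75),("label_roll",None,20)]:
    for d in optics.masks_of(n,"top"):
        if d["conf"]<.3: continue
        e=d["extent"]; b=back(c,e[:2],z)[0]
        out=""
        if parts is not None and parts is not JAR:
            ps=[fit(c,d["pixels"],parts,[b[0]-(100 if n=="scanner" else 0),b[1],w]) for w in ((0,) if n=="scanner" else (1.57,1.9,1.2))]
            p,s=max(ps,key=lambda q:q[1]); out=f"{p.round(3)} iou {s:.3f}"
        if parts is JAR:
            p,s=fit(c,d["pixels"],parts,[b[0],b[1],0],False); out=f"{p.round(1)} iou {s:.3f}"
        print(n,round(d["conf"],2),np.round(e,1),b.round(0),out)
print(back(c,[[240,221],[277,218],[313,215]],0).round(1))
E
```

```text
incubator 0.88 [405.1 253.7  42.   76.4] [ 485. -338.   18.] [ 4.86928e+02 -3.35211e+02 -1.86000e-01] iou 0.972
incubator 0.67 [134.7 280.1  24.2   4.8] [424. 368.  18.] [460.874 380.442   1.381] iou 0.021
incubator 0.33 [273.9 201.2 122.8  84.5] [631.   5.  18.] [582.982  22.468   1.75 ] iou 0.257
rack 0.94 [142.  256.   42.   73.6] [486. 352.  20.] [484.704 351.155   3.062] iou 0.851
scanner 0.77 [274.4 204.2 122.7  81.4] [619.   4.  30.] [ 5.40057e+02  3.56480e+01 -3.12000e-01] iou 0.421
scanner 0.69 [406.3 253.8  37.8  80.1] [ 484. -337.   30.] [ 425.362 -422.947    1.369] iou 0.560
jar_a 0.85 [234.4 273.5  21.6  25.3] [438. 108.  30.] [438.8 114.7   0. ] iou 0.946
jar_a 0.82 [271.2 274.8  19.4  20.5] [433.  13.  30.] [439.9   9.5   0. ] iou 0.968
jar_a 0.69 [330.1 259.9  21.8  17.3] [ 470. -139.   30.] [ 469.5 -134.5    0. ] iou 0.935
card_a 0.42 [135.4 255.9  22.4   5.9] [481. 351.  70.] 
gel_bottle 0.69 [171.5 163.9  32.4  38.1] [719. 270.  75.] 
label_roll 0.67 [381.3 165.6  25.8  27.3] [ 727. -290.   20.] 
[[ 580.6   97.7    0. ]
 [ 587.9   -2.8    0. ]
 [ 595.2 -100.8    0. ]]
```

```bash
python3 - <<'E'
from h import *
plan(470,350,220,np.radians(-6))
E
```

```text
at [242.1 576.2 222.7] yaw 67.2 q6 -0.02 tilt [-0. -0.] t 0.6
turn 12.2 shift [-5.03  6.26  0.07]
```

```bash
python3 -m jog '[[0,0,0,0,0,1,1],[0,0,0,0,0,1,1],[0,0,0,0,0,1,1],[0,0,0,0,0,1,1],[0,0,0,0,0,1,1],[0,0,0,0,0,1,1],[0,0,0,0,0,1,1],[0,0,0,0,0,1,1],[0,0,0,0,0,1,1],[0,0,0,0,0,1,1],[0,0,0,0,0,1,1],[0,0,0,0,0,1,1],[-0.7,0.9,0,0,0,0.2,1],[-0.7,0.9,0,0,0,0,1],[-0.7,0.9,0,0,0,0,1],[-0.7,0.9,0,0,0,0,1],[-0.7,0.9,0,0,0,0,1],[-0.7,0.9,0,0,0,0,1],[-0.7,0.9,0,0,0,0,0.5],[0,0,0,0,0,0,0.5]]'
cat > look.py <<'E'
from h import *; import sys
name=sys.argv[1]; o=ctrl.get_obs(); im=optics.get_image("wrist"); c=cam("wrist",o); cv2.imwrite(f"pics/{name}.png",im[:,:,::-1])
print("at",o["ee_pos"].round(1))
for n,parts,z,p0 in [("incubator",INC,18,(487,-335,-.1)),("rack",RACK,20,(484,351,-.1)),("jar_a",JAR,30,None),("card_a",[box(-2.5,2.5,-28,28,42,88)],65,None)]:
    if n not in sys.argv[2:]: continue
    for d in optics.masks_of(n,"wrist"):
        if d["conf"]<.3: continue
        b=back(c,d["extent"][:2],z)[0]; y=-.1 if n!="jar_a" else 0
        p,s=fit(c,d["pixels"],parts,p0 or [b[0],b[1],y],n!="jar_a")
        print(n,round(d["conf"],2),np.round(d["extent"]),p.round(3),f"iou {s:.3f}")
E
python3 look.py w1 rack card_a
```

```text
t: 2.55
ee_pos: [476.3, 352.4, 222.9]
orientation: [2.339, 2.096, 0.001]
ft_force: [-0.9, 1.1, 0.4]
width: 75.0
grasp_force: 0.0
at [476.3 352.4 222.9]
rack 0.65 [287. 185. 189.  72.] [ 4.83284e+02  3.51669e+02 -9.50000e-02] iou 0.890
card_a 0.88 [225. 198.  15.  70.] [ 4.20686e+02  3.58829e+02 -1.13000e-01] iou 0.947
card_a 0.79 [288. 194.  17.  68.] [ 4.83725e+02  3.53862e+02 -8.00000e-02] iou 0.956
```

View pics/w1.png

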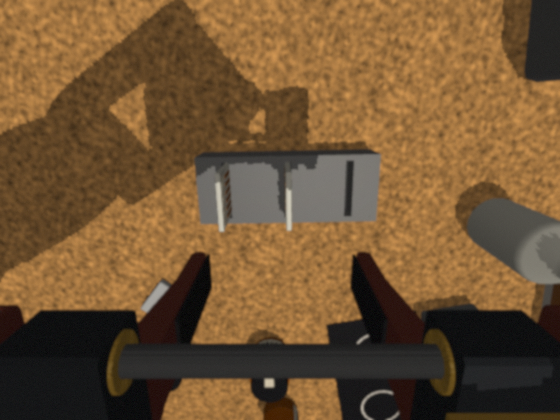

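```bash
python3 - <<'E'
from h import *
plan(420.3,358.3,60,-.095)
E
```

```text
at [472.6 355.7 222.6] yaw -6.0 q6 0.73 tilt [-0.  0.] t 2.7
turn -0.1 shift [-0.06 -1.31  4.07]
```

```bash
python3 -m jog '[[-0.03,-0.65,0.5,0,0,-0.1,0.45],[-0.03,-0.65,0.5,0,0,0,0.45],[0,0,0.8,0,0,0,0.45],[0,0,0.5,0,0,0,0.45],[0,0,0,0,0,0,0.45],[0,0,0,0,0,0,0.45]]'; python3 - <<'E'
from h import *
plan(420.3,358.3,60,-.095)
E
python3 look.py w2 card_a
```

```text
t: 3.3
ee_pos: [420.2, 359.4, 131.0]
orientation: [-2.322, -2.116, 0.001]
ft_force: [0.3, 0.2, 0.6]
width: 39.4
grasp_force: 0.0
at [420.2 359.4 131. ] yaw -5.3 q6 0.78 tilt [-0. -0.] t 3.3
turn 0.03 shift [-0.03  0.01  1.77]
at [420.2 359.4 131. ]
card_a 0.68 [370. 230.  33.  99.] [ 4.82682e+02  3.52874e+02 -7.90000e-02] iou 0.949
card_a 0.61 [282. 231.   6.  99.] [ 4.20054e+02  3.58448e+02 -8.40000e-02] iou 0.952
```

Well aligned; descend and grip.

```bash
python3 -m jog '[[0,0,0.6,0,0,0,0.45],[0,0,0.6,0,0,0,0.45],[0,0,0.57,0,0,0,0.45],[0,0,0,0,0,0,0.45],[0,0,0,0,0,0,0],[0,0,0,0,0,0,0],[0,0,0,0,0,0,0],[0,0,0,0,0,0,0],[0,0,0,0,0,0,0]]'
```

```text
t: 4.3
ee_pos: [421.3, 358.7, 60.6]
orientation: [2.323, 2.114, 0.002]
ft_force: [0.8, 0.9, 4.1]
width: 4.8
grasp_force: 30.0
```

```bash
python3 -m jog '[[0,0,-0.5,0,0,0,0],[0,0,-1,0,0,0,0],[0,0,-1,0,0,0,0],[0,0,-1,0,0,0,0],[0,0,-0.5,0,0,0,0],[-1,0.03,0,0,0,0,0],[-1,0.03,0,0,0,0,0],[-1,0.03,0,0,0,0,0],[-1,0.03,0,0,0,0,0],[-1,0.03,0,0,0,0,0],[-1,0.03,0,0,0,0,0],[-1,0.03,0,0,0,0,0],[-1,0.03,0,0,0,0,0],[-1,0.03,0,0,0,0,0],[-1,0.03,0,0,0,0,0],[-1,0.03,0,0,0,0,0],[-1,0.03,0,0,0,0,0],[-1,0.03,0,0,0,0,0],[-1,0.03,0,0,0,0,0]]'; python3 look.py w3 incubator jar_a
python3 - <<'E'
from h import *
plan(487,-320,220,-.1)
E
```

```text
t: 6.2
ee_pos: [384.6, -202.4, 220.2]
orientation: [2.323, 2.114, 0.0]
ft_force: [1.1, -0.6, 0.1]
width: 5.0
grasp_force: 30.0
at [ 384.6 -202.4  220.2]
incubator 0.68 [382. 284. 167.  81.] [ 4.86300e+02 -3.35234e+02 -1.91000e-01] iou 0.858
jar_a 0.63 [362. 113.  59.  57.] [ 467.001 -134.116    0.   ] iou 0.963
at [ 384.7 -202.5  220. ] yaw -5.6 q6 -0.41 tilt [ 0. -0.] t 6.3
turn 0.02 shift [-2.67  2.84  0.  ]
```

View pics/w3.png

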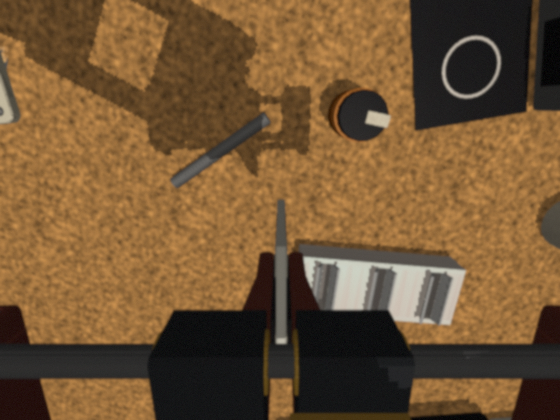

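```bash
python3 -m jog '[[-0.8,0.95,0,0,0,0,0],[-0.8,0.95,0,0,0,0,0],[-0.8,0.94,0,0,0,0,0],[-0.8,0,0,0,0,0.9,0],[0,0,0,0,0,0,0],[0,0,0,0,0,0,0]]'; python3 look.py w4 incubator
```

```text
t: 6.95
ee_pos: [485.8, -337.6, 219.3]
orientation: [-2.418, -2.003, 0.0]
ft_force: [-0.7, 0.1, -0.3]
width: 4.9
grasp_force: 30.0
at [ 485.8 -337.6  219.3]
incubator 0.79 [282. 184. 187.  75.] [ 4.85739e+02 -3.35066e+02 -1.88000e-01] iou 0.972
```

View pics/w4.png

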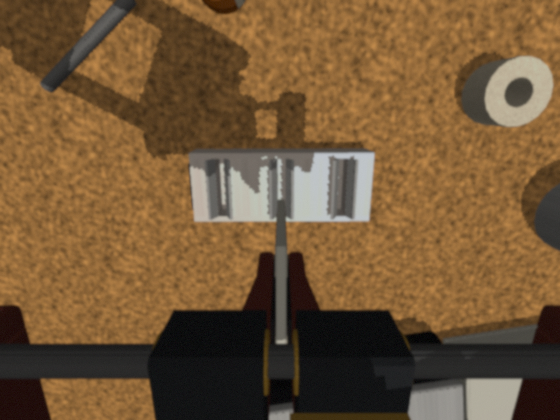

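```bash
python3 - <<'E'
from h import *
plan(485.8,-335.1,61,-.188)
E
```

```text
at [ 485.7 -337.   219.7] yaw -10.7 q6 -0.44 tilt [-0.001  0.001] t 7.0
turn 0.01 shift [ 0.04 -0.    3.97]
```

```bash
python3 -m jog '[[0.04,0,0.8,0,0,0,0],[0,0,0.8,0,0,0,0],[0,0,0.5,0,0,0,0],[0,0,0.3,0,0,0,0],[0,0,0.4,0,0,0,0],[0,0,0.4,0,0,0,0],[0,0,0.4,0,0,0,0],[0,0,0.3,0,0,0,0],[0,0,0,0,0,0,0],[0,0,0,0,0,0,0]]'
```

```text
t: 8.05
ee_pos: [486.4, -337.2, 63.8]
orientation: [-2.42, -2.003, 0.0]
ft_force: [0.9, 0.1, 0.0]
width: 4.9
grasp_force: 30.0
```

```bash
python3 -m jog '[[0.03,0,0.04,0,0,0,0],[0,0,0.04,0,0,0,0],[0,0,0.01,0,0,0,0],[0,0,0,0,0,0,0]]'
```

```text
t: 8.45
ee_pos: [486.8, -336.1, 60.6]
orientation: [2.42, 2.002, 0.0]
ft_force: [-0.8, 0.1, 1.0]
width: 4.8
grasp_force: 30.0
```

Release, rise, and return to the second card at (483.6, 352.8).

```bash
python3 -m jog '[[0,0,0,0,0,0,0.4],[0,0,0,0,0,0,0.4],[0,0,0,0,0,0,0.4],[0,0,0,0,0,0,0.4],[0,0,-0.5,0,0,0,0.4],[0,0,-1,0,0,0,0.4],[0,0,-1,0,0,0,0.4],[0,0,-1,0,0,0,0.4],[0,0,-0.5,0,0,0,0.4],[0,0,0,0,0,0,0.4]]'; python3 look.py w5 card_a
python3 - <<'E'
from h import *
plan(483.6,352.8,140,-.095)
E
```

```text
t: 9.45
ee_pos: [488.2, -337.2, 223.8]
orientation: [2.416, 1.999, 0.003]
ft_force: [0.0, 0.7, 0.3]
width: 35.1
grasp_force: 0.0
at [ 488.2 -337.2  223.8]
card_a 0.76 [279. 196.   5.  68.] [ 4.86854e+02 -3.35712e+02 -1.79000e-01] iou 0.918
at [ 486.4 -335.9  219.9] yaw -10.8 q6 -0.44 tilt [ 0. -0.] t 9.6
turn -0.89 shift [17.13 -1.7   2.  ]
```

View pics/w5.png

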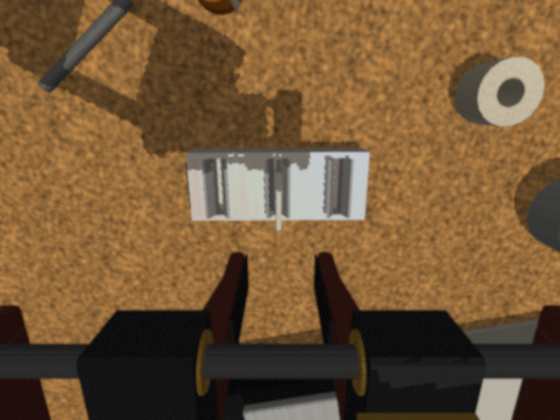

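```bash
python3 -m jog '[[0,0,0,0,0,-0.9,0.4],[1,-0.1,0,0,0,0,0.4],[1,-0.1,0,0,0,0,0.4],[1,-0.1,0,0,0,0,0.4],[1,-0.1,0,0,0,0,0.4],[1,-0.1,0,0,0,0,0.4],[1,-0.1,0,0,0,0,0.4],[1,-0.1,0,0,0,0,0.4],[1,-0.1,0,0,0,0,0.4],[1,-0.1,0,0,0,0,0.4],[1,-0.1,0,0,0,0,0.4],[1,-0.1,0,0,0,0,0.4],[1,-0.1,0,0,0,0,0.4],[1,-0.1,0,0,0,0,0.4],[1,-0.1,0,0,0,0,0.4],[1,-0.1,0,0,0,0,0.4],[1,-0.1,0.5,0,0,0,0.4],[1,-0.1,1,0,0,0,0.4],[0,0,0.5,0,0,0,0.4],[0,0,0,0,0,0,0.4]]'; python3 look.py w6 card_a; python3 - <<'E'
from h import *
plan(483.6,352.8,60,-.095)
E
```

```text
t: 11.55
ee_pos: [479.4, 341.5, 139.7]
orientation: [-2.321, -2.116, 0.015]
ft_force: [0.0, 0.4, -0.3]
width: 34.9
grasp_force: 0.0
at [479.4 341.5 139.7]
card_a 0.67 [285. 208.  14.  94.] [ 4.83472e+02  3.53024e+02 -8.80000e-02] iou 0.937
at [481.9 341.8 143.6] yaw -5.4 q6 0.69 tilt [-0.003 -0.002] t 11.7
turn 0.01 shift [0.28 0.02 2.09]
```

```bash
python3 -m jog '[[0.28,0.03,0.3,0,0,0,0.4],[0,0,0,0,0,0,0.4],[0,0,0.5,0,0,0,0.4],[0,0,0.5,0,0,0,0.4],[0,0,0.5,0,0,0,0.4],[0,0,0.25,0,0,0,0.4],[0,0,0,0,0,0,0.4],[0,0,0,0,0,0,0],[0,0,0,0,0,0,0],[0,0,0,0,0,0,0],[0,0,0,0,0,0,0]]'
```

```text
t: 12.75
ee_pos: [485.4, 353.9, 63.7]
orientation: [2.323, 2.114, 0.002]
ft_force: [0.3, -0.0, -0.1]
width: 6.5
grasp_force: 0.0
```

```bash
python3 -m jog '[[0,0,0,0,0,0,0],[0,0,0,0,0,0,0],[0,0,0,0,0,0,0]]'; python3 -m jog '[[0,0,-0.5,0,0,0,0],[0,0,-1,0,0,0,0],[0,0,-1,0,0,0,0],[0,0,-1,0,0,0,0],[0,0,-0.4,0,0,0,0],[-1,-0.1,0,0,0,0,0],[-1,-0.1,0,0,0,0,0],[-1,-0.1,0,0,0,0,0],[-1,-0.1,0,0,0,0,0],[-1,-0.1,0,0,0,0,0],[-1,-0.1,0,0,0,0,0],[-1,-0.1,0,0,0,0,0],[-1,-0.1,0,0,0,0,0],[-1,-0.1,0,0,0,0,0],[-1,-0.1,0,0,0,0,0],[-1,-0.1,0,0,0,0,0],[-1,-0.1,0,0,0,0,0],[-1,-0.1,0,0,0,0,0],[-1,-0.1,0,0,0,0,0]]';python3 - <<'E'
from h import *
plan(422.9,-323.4,140,-.188)
E
```

```text
t: 13.05
ee_pos: [485.2, 353.9, 63.6]
orientation: [-2.323, -2.115, -0.001]
ft_force: [-1.6, -0.7, 6.4]
width: 4.9
grasp_force: 30.0
t: 14.95
ee_pos: [376.1, -200.2, 219.1]
orientation: [2.323, 2.114, 0.0]
ft_force: [-0.1, -0.3, -0.3]
width: 4.4
grasp_force: 30.0
at [ 376.1 -200.2  219.1] yaw -5.4 q6 -0.42 tilt [ 0. -0.] t 14.9
turn 0.9 shift [-2.81  1.72  1.98]
```

```bash
python3 -m jog '[[0,0,0,0,0,0.9,0],[-0.94,0.57,0,0,0,0,0],[-0.94,0.57,0,0,0,0,0],[-0.93,0.57,0.3,0,0,0,0],[0,0,0.8,0,0,0,0],[0,0,0.8,0,0,0,0],[0,0,0,0,0,0,0],[0,0,0,0,0,0,0]]'; python3 look.py w7 incubator card_a; python3 - <<'E'
from h import *
plan(422.9,-323.4,64,-.188)
E
```

```text
t: 15.75
ee_pos: [422.6, -321.6, 143.0]
orientation: [-2.419, -2.002, 0.0]
ft_force: [0.5, -0.4, 0.4]
width: 4.6
grasp_force: 30.0
at [ 422.6 -321.6  143. ]
incubator 0.91 [362. 208. 235.  93.] [ 4.85780e+02 -3.34947e+02 -1.88000e-01] iou 0.870
card_a 0.93 [368. 227.  29.  92.] [ 4.85667e+02 -3.35983e+02 -1.48000e-01] iou 0.886
card_a 0.61 [283. 268.  17. 144.] [ 4.17479e+02 -3.49596e+02 -1.42000e-01] iou 0.496
at [ 423.8 -322.4  144.8] yaw -10.8 q6 -0.48 tilt [ 0.002 -0.002] t 15.9
turn 0.0 shift [-0.03 -0.02  2.02]
```

```bash
python3 -m jog '[[-0.01,0,0.5,0,0,0,0],[0,0,0.3,0,0,0,0],[0,0,0.3,0,0,0,0],[0,0,0.3,0,0,0,0],[0,0,0.3,0,0,0,0],[0,0,0.2,0,0,0,0],[0,0,0,0,0,0,0],[0,0,0,0,0,0,0]]'
```

```text
t: 16.7
ee_pos: [422.8, -322.3, 66.8]
orientation: [-2.42, -2.002, 0.0]
ft_force: [-0.4, 0.1, 0.3]
width: 4.8
grasp_force: 30.0
```

```bash
python3 -m jog '[[0,0,0.04,0,0,0,0],[0,0,0.03,0,0,0,0],[0,0,0,0,0,0,0],[0,0,0,0,0,0,0]]'; python3 -m jog '[[0,0,0,0,0,0,0.4],[0,0,0,0,0,0,0.4],[0,0,0,0,0,0,0.4],[0,0,0,0,0,0,0.4],[0,0,-0.5,0,0,0,0.4],[0,0,-1,0,0,0,0.4],[0,0,-1,0,0,0,0.4],[0,0,-1,0,0,0,0.4],[0,0,0,0,0,0,0.5],[0,0,0,0,0,0,0.5]]'; python3 look.py w8 card_a
python3 - <<'E'
from h import *
plan(470,-100,220,-.074)
E
```

```text
t: 17.1
ee_pos: [422.9, -322.3, 64.4]
orientation: [2.42, 2.002, 0.0]
ft_force: [-0.2, 0.1, -0.3]
width: 4.8
grasp_force: 30.0
t: 18.1
ee_pos: [423.1, -322.5, 205.1]
orientation: [2.419, 2.001, 0.001]
ft_force: [-0.3, 1.0, -0.6]
width: 43.1
grasp_force: 0.0
at [ 423.1 -322.5  205.1]
card_a 0.88 [281. 199.  12.  72.] [ 4.23128e+02 -3.22817e+02 -1.97000e-01] iou 0.907
card_a 0.86 [348. 202.  22.  74.] [ 4.85528e+02 -3.34608e+02 -1.41000e-01] iou 0.856
at [ 422.  -321.7  203.1] yaw -10.8 q6 -0.49 tilt [-0.002  0.001] t 18.2
turn -1.09 shift [ 5.62  0.79 -0.42]
```

```bash
python3 -m jog '[[0,0,-1,0,0,-0.55,0.7],[0,0,-1,0,0,-0.55,0.7],[0.97,0.15,0,0,0,0,0.7],[0.97,0.15,0,0,0,0,0.7],[0.97,0.15,0,0,0,0,0.7],[0.97,0.15,0,0,0,0,0.7],[0.97,0.15,0,0,0,0,0.7],[0.97,0.15,0,0,0,0,0.7],[0.97,0.15,0,0,0,0,0.7],[0.97,0.15,0,0,0,0,0.7],[0,0,0,0,0,0,0.7],[0,0,0,0,0,0,0.7]]'; python3 look.py w9 jar_a
```

```text
t: 19.4
ee_pos: [492.7, -15.6, 282.6]
orientation: [-2.297, -2.14, 0.004]
ft_force: [-0.2, 0.2, 0.2]
width: 61.1
grasp_force: 0.0
at [492.7 -15.6 282.6]
jar_a 0.82 [226.  64.  50.  52.] [436.789 115.249   0.   ] iou 0.961
jar_a 0.82 [269. 264.  38.  52.] [ 466.665 -132.911    0.   ] iou 0.920
jar_a 0.57 [236. 160.  44.  44.] [439.68   11.658   0.   ] iou 0.929
```

View pics/w9.png

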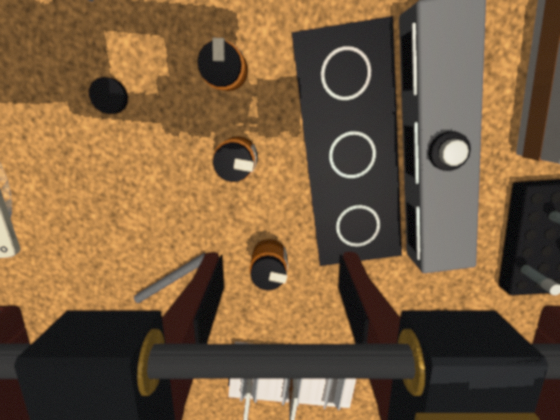

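```bash
cat > jars.py <<'E'
from h import *; import sys
def rings(im,c,lo=1200,hi=3500):
    g=im.min(2); th=(g>120).astype(np.uint8); out=[]
    for q in cv2.findContours(th,cv2.RETR_EXTERNAL,cv2.CHAIN_APPROX_NONE)[0]:
        if len(q)<60: continue
        (u,v),(w,h_),_=cv2.fitEllipse(q); b=back(c,[[u,v],[u+w/2,v]],0)
        r=np.linalg.norm(b[1]-b[0])
        if 26<r<36 and min(w,h_)/max(w,h_)>.75: out.append((b[0][:2].round(1),round(r,1)))
    return out
def strip(im,c,xy):
    vv,uu=np.mgrid[:420,:560]; b=back(c,np.c_[uu.ravel(),vv.ravel()],64)[:,:2].reshape(420,560,2)-np.array(xy)
    m=(np.hypot(b[...,0],b[...,1])<21)&(im.min(2)>95)
    p=b[m]; d=p.mean(0); cov=np.cov(p.T); w,V=np.linalg.eigh(cov); ax=V[:,1]*np.sign(V[:,1]@d)
    return len(p),np.degrees(np.arctan2(d[1],d[0])).round(1),np.degrees(np.arctan2(ax[1],ax[0])).round(1),p.min(0).round(0),p.max(0).round(0)
if __name__=="__main__":
    name=sys.argv[1]; o=ctrl.get_obs(); im=optics.get_image("wrist"); c=cam("wrist",o); cv2.imwrite(f"pics/{name}.png",im[:,:,::-1])
    print("at",o["ee_pos"].round(1),"t",o["t"],"rings",rings(im,c))
    for d in optics.masks_of("jar_a","wrist"):
        if d["conf"]<.3: continue
        b=back(c,d["extent"][:2],30)[0]; p,s=fit(c,d["pixels"],JAR,[b[0],b[1],0],False)
        try: print(p[:2].round(1),"iou",round(s,3),"strip",strip(im,c,p[:2]))
        except Exception as e: print(p[:2].round(1),round(s,3),e)
    print("start_top guess")
    for d in optics.masks_of("start","wrist")[:2]: print(round(d["conf"],2),np.round(d["extent"],1),back(c,d["extent"][:2],66).round(1))
E
python3 jars.py w10
```

```text
at [492.7 -16.9 283.2] t 19.5 rings [(array([594.4, -99.5]), np.float64(28.0)), (array([5.871e+02, 5.000e-01]), np.float64(29.5)), (array([579.9, 100.5]), np.float64(30.0))]
[439.  11.] iou 0.96 strip (197, np.float64(-17.5), np.float64(-12.5), array([  1., -11.]), array([21.,  4.]))
[ 466.8 -134.3] iou 0.952 strip (135, np.float64(-18.0), np.float64(-18.2), array([  2., -11.]), array([20.,  4.]))
[436.6 115.5] iou 0.952 strip (204, np.float64(84.3), np.float64(84.8), array([-4.,  3.]), array([ 7., 21.]))
[685.  130.8] iou 0.075 strip (1535, np.float64(80.8), np.float64(126.1), array([-21., -21.]), array([21., 21.]))
start_top guess
0.85 [451.  151.2  31.   21.8] [[684.9   4.4  66. ]]
0.32 [268.6 261.8  36.5  51.4] [[ 470.  -116.5   66. ]]
```

```bash
python3 - <<'E'
from h import *
plan(439,11,150,None)
E
```

```text
at [493.  -17.3 283.9] yaw -4.3 q6 0.02 tilt [-0.001 -0.   ] t 19.6
turn 0.0 shift [ 0.6  -1.4   3.35]
```

```bash
python3 -m jog '[[0.3,-0.7,0,0,0,0,0.8],[0.3,-0.7,0.35,0,0,0,0.8],[0,0,1,0,0,0,0.8],[0,0,1,0,0,0,0.8],[0,0,1,0,0,0,0.8],[0,0,0,0,0,0,0.8],[0,0,0,0,0,0,0.8]]'; python3 jars.py w11;  python3 - <<'E'
from h import *
plan(439,11,20,None)
E
```

```text
t: 20.35
ee_pos: [439.2, 11.3, 150.5]
orientation: [-2.302, -2.137, 0.002]
ft_force: [0.1, -0.8, -0.0]
width: 70.1
grasp_force: 0.0
at [439.2  11.3 150.5] t 20.35 rings [(array([587.4,   0.6]), np.float64(27.6)), (array([580.2, 100.7]), np.float64(29.0))]
[436.5 115.5] iou 0.965 strip (555, np.float64(84.1), np.float64(84.6), array([-5.,  1.]), array([ 8., 21.]))
[ 467.2 -134.3] 0.464 zero-size array to reduction operation minimum which has no identity
[438.4  10.9] iou 0.956 strip (367, np.float64(-16.5), np.float64(-14.9), array([  1., -11.]), array([21.,  4.]))
start_top guess
at [440.8  11.6 152.2] yaw -4.2 q6 0.07 tilt [ 0.004 -0.   ] t 20.5
turn 0.0 shift [-0.02 -0.06  3.3 ]jars.py:13: RuntimeWarning: Mean of empty slice.
  p=b[m]; d=p.mean(0); cov=np.cov(p.T); w,V=np.linalg.eigh(cov); ax=V[:,1]*np.sign(V[:,1]@d)
  ret = um.true_divide(
  avg = a.mean(axis, **keepdims_kw)
jars.py:13: RuntimeWarning: Degrees of freedom <= 0 for slice
  p=b[m]; d=p.mean(0); cov=np.cov(p.T); w,V=np.linalg.eigh(cov); ax=V[:,1]*np.sign(V[:,1]@d)
  c *= np.true_divide(1, fact)
  c *= np.true_divide(1, fact)
```

```bash
python3 -m jog '[[-0.01,-0.02,1,0,0,0,0.8],[0,0,1,0,0,0,0.8],[0,0,0.8,0,0,0,0.8],[0,0,0.45,0,0,0,0.8],[0,0,0,0,0,0,0.8],[0,0,0,0,0,0,0],[0,0,0,0,0,0,0],[0,0,0,0,0,0,0],[0,0,0,0,0,0,0],[0,0,0,0,0,0,0]]'
```

```text
t: 21.5
ee_pos: [439.5, 11.5, 21.6]
orientation: [2.3, 2.137, 0.003]
ft_force: [-0.8, -0.1, 9.6]
width: 49.8
grasp_force: 30.0
```

```bash
python3 -m jog '[[0,0,-0.5,0,0,0,0],[0,0,-0.8,0,0,0,0],[0,0,-0.7,0,0,-0.25,0],[0,0,0,0,0,-1,0],[0,0,0,0,0,-1,0],[0,0,0,0,0,-1,0],[0,0,0,0,0,0,0],[0,0,0,0,0,0,0]]';  python3 - <<'E'
from h import *
plan(587.3,0.5,100,None)
E
```

```text
t: 22.3
ee_pos: [438.5, 11.5, 100.6]
orientation: [1.909, 2.494, 0.001]
ft_force: [-0.8, 1.0, -1.0]
width: 49.4
grasp_force: 30.0
at [438.5  11.5 100.6] yaw 15.2 q6 -0.27 tilt [ 0.001 -0.   ] t 22.3
turn 0.0 shift [-1.24  3.52  0.02]
```

```bash
python3 -m jog '[[-0.31,0.88,0,0,0,0,0],[-0.31,0.88,0,0,0,0,0],[-0.31,0.88,0,0,0,0,0],[-0.31,0.88,0,0,0,0,0],[0,0,0.3,0,0,0,0],[0,0,0.5,0,0,0,0],[0,0,0.5,0,0,0,0],[0,0,0.4,0,0,0,0],[0,0,0.2,0,0,0,0],[0,0,0,0,0,0,0],[0,0,0,0,0,0,0]]'; python3 - <<'E'
from h import *
plan(587.3,0.5,21,None)
E
```

```text
t: 23.4
ee_pos: [587.5, 0.8, 24.5]
orientation: [1.906, 2.497, 0.0]
ft_force: [0.1, 0.4, -0.5]
width: 49.7
grasp_force: 30.0
at [587.5   0.8  24.5] yaw 15.3 q6 -0.29 tilt [ 0. -0.] t 23.4
turn 0.0 shift [-0.01 -0.01  0.09]
```

```bash
python3 -m jog '[[0,0,0.03,0,0,0,0],[0,0,0.03,0,0,0,0],[0,0,0,0,0,0,0],[0,0,0,0,0,0,0.2],[0,0,0,0,0,0,0.65],[0,0,0,0,0,0,0.7],[0,0,0,0,0,0,0.7],[0,0,-0.5,0,0,0,0.7],[0,0,-1,0,0,0,0.7],[0,0,-1,0,0,0,0.7],[0,0,-0.7,0,0,0,0.7],[0,0,0,0,0,0,0.7],[0,0,0,0,0,0,0.7]]'; python3 -W ignore jars.py w12; python3 - <<'E'
from h import *
plan(467,-134.5,150,np.radians(-15))
E
```

```text
t: 24.7
ee_pos: [587.5, 0.8, 150.2]
orientation: [1.905, 2.497, 0.001]
ft_force: [0.4, -0.5, -0.1]
width: 61.5
grasp_force: 0.0
at [587.5   0.8 150.2] t 24.7 rings [(array([594.1, -99.4]), np.float64(27.2)), (array([ 5.872e+02, -1.000e-01]), np.float64(28.4)), (array([579.6, 101.3]), np.float64(29.5))]
[5.883e+02 5.000e-01] iou 0.966 strip (394, np.float64(1.1), np.float64(4.3), array([ 1., -7.]), array([21.,  7.]))
[435.4 116.1] 0.972 zero-size array to reduction operation minimum which has no identity
[ 470.9 -123.8] 0.511 zero-size array to reduction operation minimum which has no identity
start_top guess
0.61 [401.1 247.5  38.5  33.2] [[686.4   3.7  66. ]]
at [586.2   0.8 148.2] yaw 15.3 q6 -0.29 tilt [-0.003  0.   ] t 24.9
turn 5.05 shift [-4.04 -2.   -0.04]
```

```bash
python3 -m jog '[[0,0,0,0,0,1,0.8],[0,0,0,0,0,1,0.8],[0,0,0,0,0,1,0.8],[0,0,0,0,0,1,0.8],[0,0,0,0,0,1,0.8],[-0.8,-0.4,0,0,0,0,0.8],[-0.8,-0.4,0,0,0,0,0.8],[-0.8,-0.4,0,0,0,0,0.8],[-0.8,-0.4,0,0,0,0,0.8],[-0.8,-0.4,0,0,0,0,0.8],[0,0,0,0,0,0,0.8],[0,0,0,0,0,0,0.8]]'; python3 -W ignore jars.py w13; python3 - <<'E'
from h import *
plan(467,-134.5,20,None)
E
```

```text
t: 26.05
ee_pos: [468.7, -133.9, 148.9]
orientation: [-2.488, -1.916, 0.001]
ft_force: [-0.2, -0.6, -0.3]
width: 70.4
grasp_force: 0.0
at [ 468.7 -133.9  148.9] t 26.05 rings [(array([ 448.5, -381.8]), np.float64(26.3)), (array([594.8, -99. ]), np.float64(28.8)), (array([588.6,   1.7]), np.float64(28.8))]
[ 467.4 -134.1] iou 0.948 strip (319, np.float64(-22.4), np.float64(-16.6), array([  1., -12.]), array([21.,  3.]))
[5.888e+02 5.000e-01] 0.988 zero-size array to reduction operation minimum which has no identity
start_top guess
0.28 [396.1  21.9  86.2  41.7] [[575.8 -21.6  66. ]]
at [ 469.9 -133.1  149.4] yaw -14.6 q6 -0.04 tilt [-0.  0.] t 26.2
turn 0.0 shift [-0.05 -0.06  3.24]
```

```bash
python3 -m jog '[[-0.02,-0.04,1,0,0,0,0.8],[0,0,1,0,0,0,0.8],[0,0,0.8,0,0,0,0.8],[0,0,0.42,0,0,0,0.8],[0,0,0,0,0,0,0.8],[0,0,0,0,0,0,0],[0,0,0,0,0,0,0],[0,0,0,0,0,0,0],[0,0,0,0,0,0,0],[0,0,0,0,0,0,0]]'; python3 -m jog '[[0,0,-0.5,0,0,0,0],[0,0,-0.8,0,0,0,0],[0,0,-0.7,0,0,-0.8,0],[0,0,0,0,0,-1,0],[0,0,0,0,0,-1,0],[0,0,0,0,0,-1,0],[0,0,0,0,0,0,0],[0,0,0,0,0,0,0]]';  python3 - <<'E'
from h import *
plan(594.4,-99.4,100,None)
E
```

```text
t: 27.2
ee_pos: [468.5, -134.1, 22.1]
orientation: [2.486, 1.918, 0.002]
ft_force: [-0.1, 2.4, 7.0]
width: 49.9
grasp_force: 30.0
t: 28.0
ee_pos: [467.5, -134.0, 101.2]
orientation: [2.062, 2.37, 0.0]
ft_force: [-0.1, -0.5, -1.7]
width: 49.3
grasp_force: 30.0
at [ 467.5 -134.   101.2] yaw 7.9 q6 -0.44 tilt [ 0. -0.] t 28.0
turn 0.0 shift [0.42 3.26 0.03]
```

```bash
python3 -m jog '[[0.1,0.8,0,0,0,0,0],[0.1,0.8,0,0,0,0,0],[0.11,0.83,0,0,0,0,0],[0.11,0.83,0,0,0,0,0],[0,0,0.3,0,0,0,0],[0,0,0.5,0,0,0,0],[0,0,0.5,0,0,0,0],[0,0,0.4,0,0,0,0],[0,0,0.2,0,0,0,0],[0,0,0,0,0,0,0],[0,0,0,0,0,0,0]]'; python3 - <<'E'
from h import *
plan(594.4,-99.4,22,None)
E
```

```text
t: 29.1
ee_pos: [594.5, -99.2, 25.3]
orientation: [2.059, 2.372, 0.0]
ft_force: [0.7, 0.6, -1.1]
width: 49.6
grasp_force: 30.0
at [594.5 -99.2  25.3] yaw 8.1 q6 -0.33 tilt [ 0. -0.] t 29.1
turn 0.0 shift [-0.01 -0.    0.08]
```

```bash
python3 -m jog '[[0,0,0.04,0,0,0,0],[0,0,0.03,0,0,0,0],[0,0,0,0,0,0,0],[0,0,0,0,0,0,0.2],[0,0,0,0,0,0,0.65],[0,0,0,0,0,0,0.7],[0,0,0,0,0,0,0.7],[0,0,-0.5,0,0,0,0.7],[0,0,-1,0,0,0,0.7],[0,0,-1,0,0,0,0.7],[0,0,-0.7,0,0,0,0.7],[0,0,0,0,0,0,0.7],[0,0,0,0,0,0,0.7]]'; python3 -W ignore jars.py w14; python3 - <<'E'
from h import *
plan(436.3,115.7,150,np.radians(80))
E
```

```text
t: 30.4
ee_pos: [594.5, -99.0, 150.6]
orientation: [2.058, 2.372, 0.001]
ft_force: [0.0, 0.6, -0.3]
width: 62.1
grasp_force: 0.0
at [594.5 -99.  150.6] t 30.4 rings [(array([586.9,   1.8]), np.float64(28.7))]
[594.8 -98.7] iou 0.959 strip (378, np.float64(-0.2), np.float64(9.2), array([ 2., -7.]), array([21.,  7.]))
[ 5.878e+02 -1.000e-01] iou 0.981 strip (512, np.float64(4.3), np.float64(5.2), array([ 2., -6.]), array([21.,  8.]))
start_top guess
0.84 [434.4  91.5  46.4  43.6] [[686.7   8.5  66. ]]
at [593.2 -98.8 148.6] yaw 8.1 q6 -0.33 tilt [-0.003  0.001] t 30.6
turn -11.98 shift [ 4.79  4.6  -0.02]
```

```bash
python3 -m jog '[[0,0,0,0,0,-1,0.8],[0,0,0,0,0,-1,0.8],[0,0,0,0,0,-1,0.8],[0,0,0,0,0,-1,0.8],[0,0,0,0,0,-1,0.8],[0,0,0,0,0,-1,0.8],[0,0,0,0,0,-1,0.8],[0,0,0,0,0,-1,0.8],[0,0,0,0,0,-1,0.8],[0,0,0,0,0,-1,0.8],[0,0,0,0,0,-1,0.8],[0,0,0,0,0,-1,0.8],[0.8,0.76,0,0,0,0,0.8],[0.8,0.76,0,0,0,0,0.8],[0.8,0.76,0,0,0,0,0.8],[0.8,0.76,0,0,0,0,0.8],[0.8,0.76,0,0,0,0,0.8],[0.8,0.76,0,0,0,0,0.8],[0,0,0,0,0,0,0.8],[0,0,0,0,0,0,0.8]]'; python3 -W ignore jars.py w15; python3 - <<'E'
from h import *
plan(436.3,115.7,20,None)
E
```

```text
t: 32.55
ee_pos: [435.8, 114.2, 149.4]
orientation: [-0.267, -3.129, 0.001]
ft_force: [0.6, -0.9, -1.0]
width: 70.1
grasp_force: 0.0
at [435.8 114.2 149.4] t 32.55 rings []
[590.3   3.9] iou 0.341 strip (221, np.float64(-17.5), np.float64(9.0), array([ -0., -10.]), array([21.,  3.]))
[435.7 115.2] iou 0.956 strip (334, np.float64(78.4), np.float64(83.1), array([-4.,  1.]), array([ 8., 21.]))
start_top guess
at [437.2 113.  149.8] yaw 80.0 q6 -1.17 tilt [-0. -0.] t 32.7
turn 0.0 shift [0.03 0.06 3.25]
```

```bash
python3 -m jog '[[0,0.04,1,0,0,0,0.8],[0,0,1,0,0,0,0.8],[0,0,0.8,0,0,0,0.8],[0,0,0.42,0,0,0,0.8],[0,0,0,0,0,0,0.8],[0,0,0,0,0,0,0],[0,0,0,0,0,0,0],[0,0,0,0,0,0,0],[0,0,0,0,0,0,0],[0,0,0,0,0,0,0]]'; python3 -m jog '[[0,0,-0.5,0,0,0,0],[0,0,-0.8,0,0,0,0],[0,0,-0.7,0,0,0.2,0],[0,0,0,0,0,1,0],[0,0,0,0,0,1,0],[0,0,0,0,0,1,0],[0,0,0,0,0,1,0],[0,0,0,0,0,1,0],[0,0,0,0,0,1,0],[0,0,0,0,0,1,0],[0,0,0,0,0,1,0],[0,0,0,0,0,1,0],[0,0,0,0,0,1,0],[0,0,0,0,0,1,0],[0,0,0,0,0,1,0],[0,0,0,0,0,1,0],[0,0,0,0,0,0,0],[0,0,0,0,0,0,0]]';  python3 - <<'E'
from h import *
plan(580,100.8,100,None)
E
```

```text
t: 33.7
ee_pos: [437.8, 115.3, 22.4]
orientation: [0.27, 3.128, 0.001]
ft_force: [0.3, -2.9, 8.2]
width: 49.7
grasp_force: 30.0
t: 35.5
ee_pos: [436.7, 115.3, 101.6]
orientation: [2.2, 2.242, 0.0]
ft_force: [-0.3, 0.0, -1.7]
width: 49.5
grasp_force: 30.0
at [436.7 115.3 101.6] yaw 1.1 q6 0.21 tilt [0. 0.] t 35.5
turn 0.0 shift [-0.43  3.58  0.04]
```

```bash
python3 -m jog '[[-0.1,0.9,0,0,0,0,0],[-0.11,0.9,0,0,0,0,0],[-0.11,0.89,0,0,0,0,0],[-0.11,0.89,0,0,0,0,0],[0,0,0.3,0,0,0,0],[0,0,0.5,0,0,0,0],[0,0,0.5,0,0,0,0],[0,0,0.4,0,0,0,0],[0,0,0.2,0,0,0,0],[0,0,0,0,0,0,0],[0,0,0,0,0,0,0]]'; python3 - <<'E'
from h import *
plan(580,100.8,22.5,None)
E
```

```text
t: 36.6
ee_pos: [580.4, 100.4, 25.7]
orientation: [2.203, 2.239, 0.0]
ft_force: [0.5, -0.4, -0.9]
width: 49.7
grasp_force: 30.0
at [580.4 100.4  25.7] yaw 0.9 q6 0.13 tilt [0. 0.] t 36.6
turn 0.0 shift [ 0.01 -0.01  0.08]
```

```bash
python3 -m jog '[[0,0,0.04,0,0,0,0],[0,0,0.03,0,0,0,0],[0,0,0,0,0,0,0],[0,0,0,0,0,0,0.2],[0,0,0,0,0,0,0.65],[0,0,0,0,0,0,0.7],[0,0,0,0,0,0,0.7],[0,0,-0.5,0,0,0,0.7],[0,0,-1,0,0,0,0.7],[0,0,-1,0,0,0,0.7],[0,0,-1,0,0,0,0.7],[-0.8,0,-0.8,0,0,0,0.7],[-0.8,0,-0.8,0,0,0,0.7],[-0.8,0,0,0,0,0,0.7],[0,0,0,0,0,0,0.7],[0,0,0,0,0,0,0.7]]'; python3 -W ignore jars.py w16; python3 -c "
import cv2; im=cv2.imread('pics/w16.png'); print(im.shape); cv2.imwrite('pics/w16b.png',cv2.resize(im[:300,150:450],None,fx=2,fy=2,interpolation=cv2.INTER_CUBIC))"
```

```text
t: 38.2
ee_pos: [581.5, 4.0, 226.6]
orientation: [-2.205, -2.237, -0.0]
ft_force: [0.3, 0.6, -0.6]
width: 61.7
grasp_force: 0.0
at [581.5   4.  226.6] t 38.2 rings [(array([593.6, -99.8]), np.float64(26.2))]
[580.6 102.5] iou 0.949 strip (297, np.float64(3.9), np.float64(3.5), array([ 2., -6.]), array([20.,  7.]))
[5.881e+02 5.000e-01] iou 0.945 strip (242, np.float64(1.1), np.float64(6.3), array([ 2., -7.]), array([20.,  7.]))
[625.3 -78.2] iou 0.931 strip (175, np.float64(0.1), np.float64(5.6), array([ 3., -7.]), array([19.,  6.]))
start_top guess
0.85 [386.9 196.1  29.5  23. ] [[687.1   4.1  66. ]]
0.65 [367.6 399.2  22.5  41.5] [[ 691.9 -253.6   66. ]]
(420, 560, 3)
```

View pics/w16b.png

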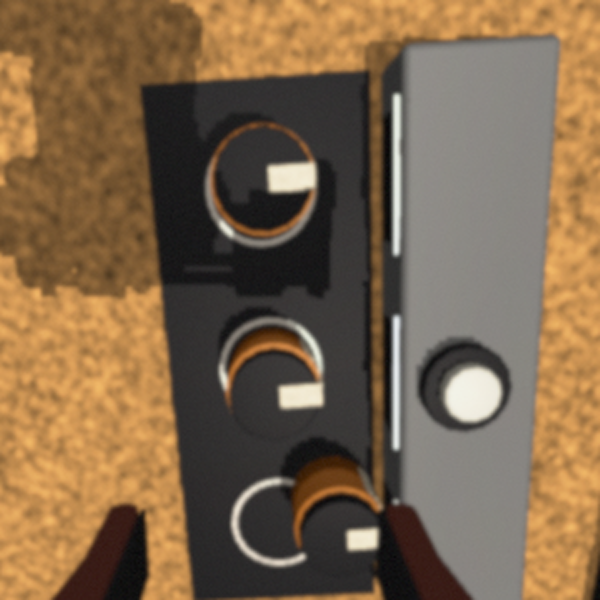

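```bash
python3 - <<'E'
from h import *
plan(625,-78.5,160,np.radians(90))
plan(625,-78.5,160,np.radians(94))
E
```

```text
at [581.4   5.2 226. ] yaw 1.0 q6 -0.03 tilt [-0.001  0.   ] t 38.4
turn -14.84 shift [-1.09 -2.09  1.65]
at [581.4   5.2 226. ] yaw 1.0 q6 -0.03 tilt [-0.001  0.   ] t 38.4
turn 14.49 shift [0.94 2.16 1.65]
```

```bash
python3 -m jog '[[0,0,0,0,0,-1,0.7],[0,0,0,0,0,-1,0.7],[0,0,0,0,0,-1,0.7],[0,0,0,0,0,-1,0.7],[0,0,0,0,0,-1,0.7],[0,0,0,0,0,-1,0.7],[0,0,0,0,0,-1,0.7],[0,0,0,0,0,-1,0.7],[0,0,0,0,0,-1,0.7],[0,0,0,0,0,-1,0.7],[0,0,0,0,0,-1,0.7],[0,0,0,0,0,-1,0.7],[0,0,0,0,0,-1,0.7],[0,0,0,0,0,-1,0.7],[0,0,0,0,0,-1,0.7],[-0.31,-0.72,0.4,0,0,-0.5,0.68],[-0.31,-0.72,0.6,0,0,0,0.68],[-0.32,-0.72,0.65,0,0,0,0.68],[0,0,0,0,0,0,0.68],[0,0,0,0,0,0,0.68]]';  python3 -W ignore jars.py w17; python3 - <<'E'
from h import *
plan(625,-78.5,22,None)
E
```

```text
t: 40.35
ee_pos: [623.1, -79.3, 159.3]
orientation: [0.107, -3.137, -0.001]
ft_force: [-0.0, -0.2, -0.1]
width: 59.3
grasp_force: 0.0
at [623.1 -79.3 159.3] t 40.35 rings [(array([ 749.9, -317.7]), np.float64(30.3)), (array([5.866e+02, 5.000e-01]), np.float64(27.8)), (array([ 593.7, -100. ]), np.float64(28.4))]
[581. 101.] iou 0.946 strip (382, np.float64(10.5), np.float64(3.8), array([ 1., -5.]), array([21.,  9.]))
[588.1  -0.9] iou 0.956 strip (316, np.float64(8.3), np.float64(6.4), array([ 3., -4.]), array([21.,  8.]))
[626.6 -79.7] iou 0.935 strip (326, np.float64(7.9), np.float64(6.6), array([ 2., -5.]), array([21.,  9.]))
start_top guess
0.58 [384.5 291.7  25.6  24.6] [[685.7  14.7  66. ]]
at [623.8 -78.7 161.4] yaw 94.0 q6 -1.79 tilt [0.001 0.   ] t 40.5
turn 0.0 shift [-0.03  0.    3.49]
```

View pics/w17.png

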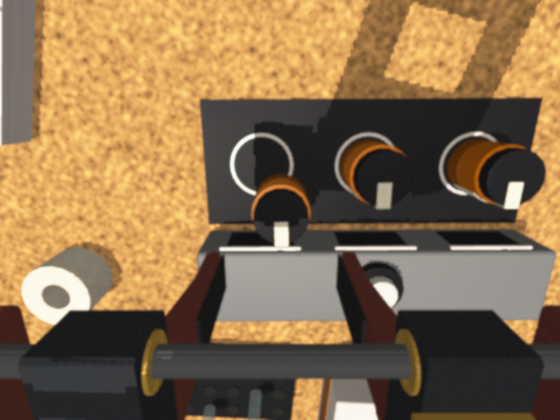

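```bash
python3 -m jog '[[-0.06,0,0.9,0,0,0,0.68],[0,0,0.9,0,0,0,0.68],[0,0,0.8,0,0,0,0.68],[0,0,0.5,0,0,0,0.68],[0,0,0.34,0,0,0,0.68],[0,0,0,0,0,0,0.68],[0,0,0,0,0,0,0],[0,0,0,0,0,0,0],[0,0,0,0,0,0,0],[0,0,0,0,0,0,0]]'; python3 - <<'E'
from h import *
plan(594.4,-99.6,42,None)
E
```

```text
t: 41.5
ee_pos: [627.2, -79.9, 24.5]
orientation: [-0.107, 3.137, -0.0]
ft_force: [-0.8, 1.8, 7.2]
width: 49.4
grasp_force: 30.0
at [627.2 -79.9  24.5] yaw 93.9 q6 -1.78 tilt [ 0.002 -0.   ] t 41.5
turn 0.0 shift [ 0.85 -0.44 -0.44]
```

```bash
python3 -m jog '[[0,0,-0.5,0,0,0,0],[0.4,-0.22,0,0,0,0,0],[0.42,-0.22,0,0,0,0,0],[0,0,0,0,0,0,0],[0,0,0.25,0,0,0,0],[0,0,0.2,0,0,0,0],[0,0,0,0,0,0,0],[0,0,0,0,0,0,0]]'
```

```text
t: 42.3
ee_pos: [594.6, -99.3, 24.1]
orientation: [0.108, -3.139, -0.0]
ft_force: [0.2, -0.0, -1.9]
width: 49.8
grasp_force: 30.0
```

```bash
python3 -m jog '[[0,0,0.04,0,0,0,0],[0,0,0,0,0,0,0],[0,0,0,0,0,0,0.2],[0,0,0,0,0,0,0.6],[0,0,0,0,0,0,0.68],[0,0,0,0,0,0,0.68],[0,0,-0.5,0,0,0,0.68],[0,0,-1,0,0,0,0.68],[0,0,-1,0,0,0,0.68],[0,0,-1,0,0,0,0.5],[-0.7,0.8,-0.5,0,0,0,0],[-0.7,0.8,-0.5,0,0,0,0],[-0.6,0.8,0,0,0,0,0],[0,0,0,0,0,0,0],[0,0,0,0,0,0,0],[0,0,0,0,0,0,0]]'; python3 -W ignore jars.py w18
```

```text
t: 43.9
ee_pos: [666.8, 0.8, 202.6]
orientation: [0.106, -3.138, 0.0]
ft_force: [-0.2, 0.4, -0.5]
width: 7.1
grasp_force: 0.0
at [666.8   0.8 202.6] t 43.9 rings [(array([579., 100.]), np.float64(27.7)), (array([594.8, -98.5]), np.float64(27.3)), (array([588. ,   0.6]), np.float64(29.6))]
[587.8  -0.6] iou 0.949 strip (327, np.float64(7.2), np.float64(6.5), array([ 2., -6.]), array([20.,  8.]))
[593.2 -98.5] iou 0.936 strip (348, np.float64(0.4), np.float64(6.2), array([ 2., -7.]), array([21.,  7.]))
[580.8 101.3] iou 0.963 strip (288, np.float64(9.0), np.float64(2.8), array([ 2., -4.]), array([21.,  8.]))
[ 724.3 -277.4] iou 0.862 strip (284, np.float64(79.8), np.float64(169.5), array([-16.,   7.]), array([19., 21.]))
start_top guess
0.65 [286.6 220.7  30.   25.6] [[685.4   7.6  66. ]]
```

View pics/w18.png

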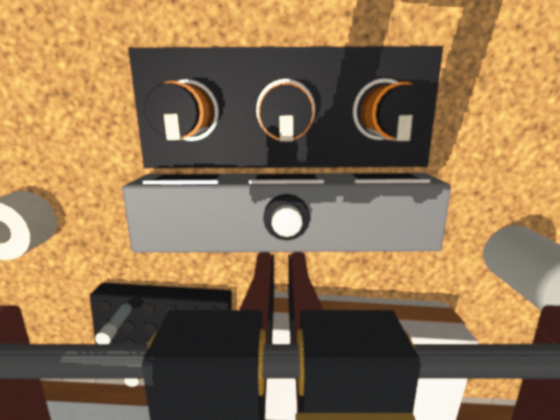

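```bash
python3 - <<'E'
from h import *
im=cv2.imread("pics/w18.png"); o=ctrl.get_obs(); c=cam("wrist",o)
m=(im.min(2)>150); m[:195]=0; m[245:]=0; m[:,:262]=0; m[:,312:]=0
v,u=np.nonzero(m); uv=[u.mean(),v.mean()]; print(uv,len(u))
for z in (66,70,75,80): print(z,back(c,uv,z)[0].round(1))
plan(682.2,7.3,95,None)
E
```

```text
[np.float64(285.34299516908214), np.float64(226.54589371980677)] 1035
66 [691.9   6.5  66. ]
70 [690.5   6.3  70. ]
75 [688.7   6.1  75. ]
80 [686.8   5.9  80. ]
at [6.671e+02 4.000e-01 2.030e+02] yaw 93.8 q6 -1.65 tilt [-0.001 -0.   ] t 44.0
turn 0.0 shift [-0.39  0.15  2.7 ]
```

```bash
python3 -m jog '[[-0.41,0.15,0.2,0,0,0,0],[0,0,0.8,0,0,0,0],[0,0,0.8,0,0,0,0],[0,0,0.5,0,0,0,0],[0,0,0.2,0,0,0,0],[0,0,0.1,0,0,0,0],[0,0,0,0,0,0,0],[0,0,0,0,0,0,0]]'; python3 -m jog '[[0,0,0.1,0,0,0,0],[0,0,0.1,0,0,0,0],[0,0,0.1,0,0,0,0],[0,0,0,0,0,0,0],[0,0,0,0,0,0,0]]'
```

```text
t: 44.85
ee_pos: [684.6, 8.5, 100.7]
orientation: [-0.107, 3.138, -0.0]
ft_force: [0.0, 0.4, 0.8]
width: 0.5
grasp_force: 0.0
t: 45.35
ee_pos: [683.7, 8.7, 87.2]
orientation: [0.107, -3.139, -0.0]
ft_force: [0.8, 0.9, -0.1]
width: 0.0
grasp_force: 0.0
```

```bash
for i in 1 2 3; do python3 -m jog '[[0,0,0.05,0,0,0,0],[0,0,0.05,0,0,0,0],[0,0,0,0,0,0,0]]' | grep -E "ee_pos|ft"; done
```

```text
ee_pos: [683.6, 8.7, 83.1]
ft_force: [-0.4, 0.0, 0.5]
ee_pos: [683.9, 8.7, 79.5]
ft_force: [-0.2, -1.1, 2.5]
ee_pos: [684.0, 8.7, 76.3]
ft_force: [-2.5, 0.0, 9.3]
```

```bash
python3 -m jog '[[0,0,0.05,0,0,0,0],[0,0,0.02,0,0,0,0],[0,0,0,0,0,0,0],[0,0,0,0,0,0,0]]'
```

```text
t: 46.65
ee_pos: [684.1, 8.7, 75.9]
orientation: [-0.107, 3.139, -0.0]
ft_force: [-9.9, -0.5, 25.9]
width: 0.6
grasp_force: 13.0
```

```bash
python3 -m jog '[[0,0,-0.1,0,0,0,0],[0,0,-0.3,0,0,0,0],[0,0,-0.8,0,0,0,0],[0,0,-1,0,0,0,0],[0,0,-1,0,0,0,0],[0,0,-1,0,0,0,0],[0,0,-1,0,0,0,0],[0,0,0,0,0,0,0],[0,0,0,0,0,0,0],[0,0,0,0,0,0,0]]'; python3 -W ignore jars.py w19; python3 - <<'E'
from h import *
im=optics.get_image("top"); cv2.imwrite("pics/top1.png",cv2.resize(im[130:310,100:440,::-1],None,fx=2.3,fy=2.3,interpolation=cv2.INTER_CUBIC))
E
```

```text
t: 47.65
ee_pos: [682.8, 8.7, 278.9]
orientation: [0.107, -3.137, -0.0]
ft_force: [-0.2, -0.3, -1.0]
width: 0.6
grasp_force: 0.0
at [682.8   8.7 278.9] t 47.65 rings [(array([ 737.1, -316.5]), np.float64(31.1))]
[593.5 -99.3] iou 0.963 strip (224, np.float64(4.9), np.float64(7.2), array([ 2., -6.]), array([21.,  8.]))
[ 5.877e+02 -2.000e-01] iou 0.966 strip (211, np.float64(4.6), np.float64(2.8), array([ 2., -5.]), array([20.,  7.]))
[580.6 101.3] iou 0.966 strip (167, np.float64(8.3), np.float64(7.4), array([ 4., -4.]), array([20.,  7.]))
start_top guess
0.97 [278.1 186.3  22.9  21.8] [[686.7   6.   66. ]]
```

View pics/w19.png

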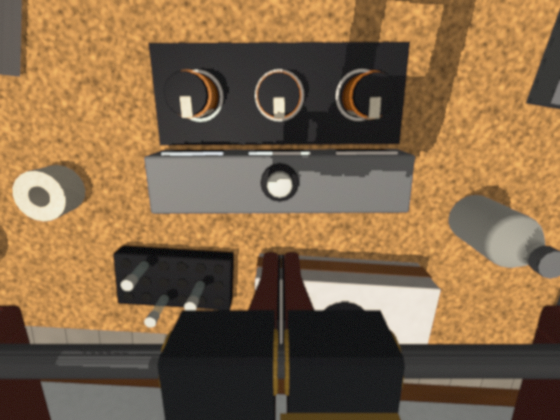

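View pics/top1.png

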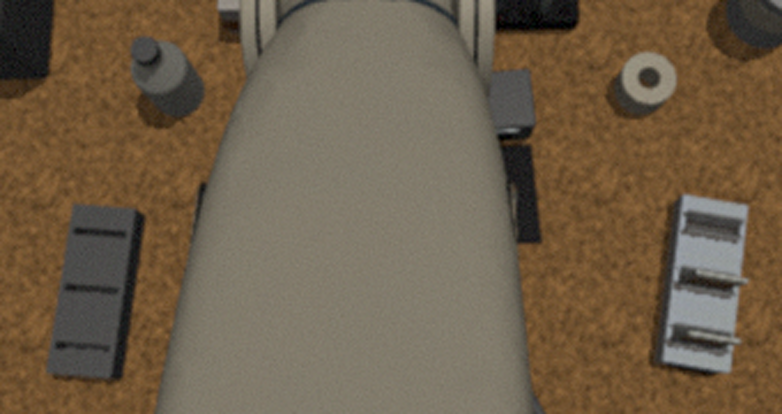

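The wrist view shows three jars in their rings at (190,95), (279,95) and (365,95), with the seal strips towards the windows and the button back up at (279,184). The top view shows the rack empty, both cards standing in the incubator, and the bottle and label roll undisturbed.

```bash
python3 -c "
from workcell import ctrl; print(ctrl.close_job())"
```

```text
the job is handed in; nothing more can be done
None
```

The job is handed in: both gel cards are standing in incubator slots, all three jars are on their bays with labels facing the windows (one was knocked aside mid-run and put back), and the start button was pressed to its stop and released.

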